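# Crimp a badge in the hand press and hold it shut

## Task

Finish the badge in the hand badge press on the desk: first slide the die carriage, by its upright knob, along its track until it is fully home against the end stop, so that the crimping die at the knob end comes under the ram; only then pull the sprung lever forward and down all the way to its stop. Keep it held there so that the crimp sets: the job finishes while you are still holding the lever down at its stop, with the carriage still home. Leave the other things on the desk where they are.

Things in the scene. Friction and masses are not known exactly. Their poses are not given: they have to be found in the camera images.
- press: Desk badge press: grey cast frame screwed to the desk, 190 deep, 252 wide at the track, 248 high to the top of its raised ram. Origin on the desk below the ram axis; x points to its back (column), so the front is -x; y along the track; z up. End stop of the track at y +113 to +127, z 26 to 62, with a slot for the carriage's tongue. Foot and track lie below z 39.
- ram_axis (a point): Fixed point on the press's ram axis at the underside of its head, 115 above the desk. Head: press x -35 to +115, y -28 to +28, z 115 to 205; the square ram sticks out on top to z 248; column below at x +70 to +115, y -30 to +30. Under the head the steel upper die, 58 diameter, z 80 to 113 at rest, comes down 28 with the lever.
- carriage (a joint): Die carriage, slides in the track along the press's +y, metres: 0 = at the knob side, plain pick-up die under the ram; 0.076 = fully home against the end stop, tongue in the slot, ring-shaped crimping die (the one nearer the knob) under the ram. Starts between 0 and 0.045. Sliding friction about 3 N; it stays where it is left.
- carriage_knob (a point): Middle of the carriage's upright black knob, 64 above the desk: 18 diameter, 31 high (z 47 to 78), on a 12 stem on a flat bar (top z 34) that sticks out of the carriage's -y end. Moves with the carriage along the press's y at press x = 0, from y -178 (joint 0) to y -102 (home). Free space on both x sides of it and beyond it at -y.
- lever (a joint): Sprung press lever on the press's left (+y) side, radians: 0 = at rest, up; 1.012 = pulled forward and down against its stop. The torsion spring on its shaft always drives it back: about 3 to 4 N at the grip to start it, about 12 N at the stop; let go, it flies up. It drives the ram by rack and pinion.
- lever_grip (a point): Middle of the lever's black rubber grip, on the bar's axis: round, 25 diameter, 64 long, 195 from the pivot; the bar ends 29 beyond. The bar lies in the plane press y = +62, pointing from the pivot to the front (press -x): at rest 48 degrees up (this point 310 above the desk), at the stop 10 degrees down (131 above the desk).
- lever_pivot (a point): Point on the lever's pivot axis in the plane of the bar: 165 above the desk, at press x +36, y +62. The pivot axis lies along the press's y axis. Does not move during the job.
- shell_tray: Bystander: open steel tray of badge shells, 100 x 115 x 24, left of the press.
- finished_badge: Bystander: round finished badge, 45 diameter, 9 high, on the desk in front of the press to its left.
- pin_jar: Bystander: small glass jar, 54 diameter, 55 high, by the knob end of the carriage, towards the back.
- sketchbook: Bystander: grey hardback sketchbook, 150 x 210 x 18, on the right.
- phone: Bystander: phone, 148 x 72 x 8, lying on the desk.
- tape_roll: Bystander: roll of tape, 96 diameter, 24 high, on the left.
- pencil_pot: Bystander: white pot with pencils, 76 diameter, 170 high with the pencils, at the back on the right.
- pencil: Bystander: pencil, 150 long, 7.5 thick, lying on the desk near the robot.

How it is judged:
By the outcome, as a careful person would: the job done as asked, in the order asked, and still so for the second after the job is handed in, while the arm keeps its last pose, push and grip.
It also fails if it takes over 58 s, if anything falls off the work surface, if the arm or the gripper's body presses on something with over 40 N, if the wrist force passes 120 N, or if a joint passes its speed limit or range.

## Robot

A 6-joint arm with a two-finger parallel gripper is mounted at the origin on the work surface. World frame = base frame: x ahead of the robot, y to its left, z up, the work surface at z = 0. Lengths are in m, angles in rad, forces in N, time in s.
With the tool pointing down it reaches from about 0.325 to 1 m from the base axis. Payload 5.1 kg.
Tool frame: the origin (TCP) lies at the very end of the fingers, on their centre line; the grasp point (between the pads) lies 19 mm behind it; z points along the fingers, y is the direction in which the jaws open and shut (so a half turn about z gives the same grasp; the last joint's range is limited). The gripper opens to 85 mm and grips with 20 to 120 N. Pads are 22 mm wide; open, the fingers measure 114 mm over their backs; the gripper's body (76 mm by 85 mm) begins 54 mm behind the grasp point. The pads swing forward as they close: fully open they stand 13 mm farther back than shut.
Start: joints at [1.104, 0.124, 1.65, -0, 1.367, -0.083], TCP at [0.243, 0.603, 0.231] pointing down, gripper open.
Joint ranges: [-2.61, 2.61], [-1.02, 2.33], [0.03, 2.71], [-1.35, 4.49], [0.32, 2.68], [-2.91, 2.91]. Speed limits (rad/s): [2.57, 2.57, 3.14, 3.14, 3.14, 3.14].

## Interface

Orientations are given as a rotation vector (axis times angle).
In Python, from bench import r gives the robot as it stands.
- The arm moves only by the tool carry_out, never from a script. Its argument "plan" is a list that holds one entry, the list of rows, each a list of 6 numbers: the shift along the world's x, y, z in mm, then the turn, a rotation vector about the world's x, y, z in degrees. A call has 1 to 8 rows; each row shifts and turns the pose as measured when the row begins; what a row does not reach is not made up. A row lasts 1/12 s, in which the tool goes at most 41.7 mm and 7.16 degrees, less where a joint would pass 70% of its speed; a pose out of reach is approached as far as the arm can. A call with a gripper value outside its range is refused whole. "hand" is the finger opening in mm, from 0 to 85.4, set as the call begins (left out, the last holds). The fingers move at their own pace and stop on an object; "squeeze" is the grip in N (left out, the last holds). Time passes only in rows, so rows that do not move let the fingers close. It gives the time, the measured TCP pose, the force and the opening at its end, in the units of the state.
- r.get_obs(): the state, without advancing time (a new reading comes with each control period).
- r.grab_frame(name): name is "side" or "top"; returns the picture (384x512x3 uint8, blue, green, red); there is no depth.
- r.get_calibration(name): a dict with "mtx" (3x3 intrinsics, pixels), "origin" and "attitude" of the camera in the world. Camera axes: x right, y up, looking along -z (the intrinsics and any distortion apply to the point x, -y, -z); pixel columns grow to the right and rows downward; lengths in m; the calibration is good to about 2 mm. A picture is of the moment at which its call begins. get_calibration takes no time and is no camera call.
- r.hand_in(): hands the job in, once; it reports no verdict.
The state is a dict: "clock": time; "joint_positions": joint angles; "qd": joint speeds; "tau": joint torques, N m; "tool_pos": TCP position; "eef_rot": TCP orientation; "ft_force": force on the tool from outside, world axes, zero at the start; "ft_torque": the same for the moment, N m; "finger_gap": opening from 0.0 (shut) to 1.0 (fully open).
Only numpy, scipy, OpenCV 4.12 (cv2) and the standard library are available. Lean on these libraries where they do the work, as an engineer would, in place of code of your own. Each camera call takes 0.05 s, during which the arm holds its last target.

## Working session

There is one attempt and no reset: what is moved stays moved. The work goes in short steps, Python scripts to look and compute and a tool call to move; the robot and the scene stay as the last step left them, time stands still between calls to the robot, and variables do not carry over. Pictures are saved under pics/ and viewed, and the job is handed in when it is done.

Besides the shell and the picture viewer there is one more tool, called after "Emit:" by a JSON object that holds its "fn" and its "kwargs". carry_out: Moves the arm, as the interface text tells. Its arguments: {"type":"object","properties":{"plan":{"type":"array"},"hand":{"type":"number"},"squeeze":{"type":"number"}},"required":["plan"]}

```bash
ls; mkdir -p pics
python3 - <<'E'
from bench import r
import cv2
o=r.get_obs();print(o)
for n in("side","top"):
    im=r.grab_frame(n);cv2.imwrite(f"pics/{n}0.png",im);print(n,r.get_calibration(n))
E
```

```text
pics
{'clock': 0.0, 'joint_positions': array([ 1.10438718e+00,  1.24503450e-01,  1.65171161e+00, -2.64576584e-07,
        1.36750176e+00, -8.25648005e-02]), 'qd': array([-5.61931409e-04,  6.12354928e-04, -3.43343163e-05, -7.03861473e-04,
       -7.40549643e-04, -5.36368631e-04]), 'tau': array([-3.26246591e-04, -4.23597336e+01, -3.65459025e+01, -7.17912940e-05,
        6.78956771e-03,  2.56390041e-05]), 'tool_pos': array([0.24313952, 0.60213548, 0.23003187]), 'eef_rot': array([-0.59913646, -3.08334459,  0.00321124]), 'ft_force': array([ 0.38099527, -0.56777908,  0.62785696]), 'ft_torque': array([-0.01270764,  0.01762433,  0.00783159]), 'finger_gap': 1.001457913300086}
side {'mtx': array([[353.08189866,   0.        , 252.59776728],
       [  0.        , 353.08189866, 192.55542122],
       [  0.        ,   0.        ,   1.        ]]), 'origin': array([ 0.43350537, -0.90055544,  0.99269496]), 'attitude': array([ 0.83481827, -0.04344139, -0.10778307])}
top {'mtx': array([[388.64522372,   0.        , 255.52910085],
       [  0.        , 388.64522372, 184.52298496],
       [  0.        ,   0.        ,   1.        ]]), 'origin': array([ 0.36627062, -0.03892514,  1.36455692]), 'attitude': array([ 0.14096706, -0.10032002, -1.59760042])}
```

View pics/side0.png

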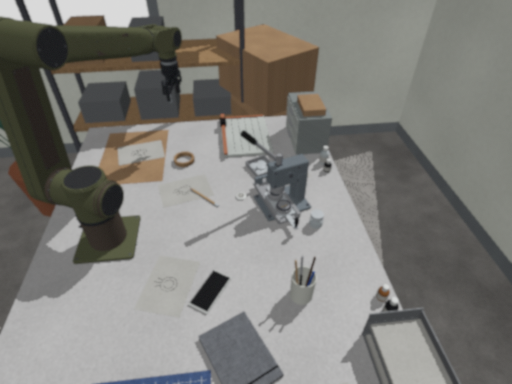

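View pics/top0.png

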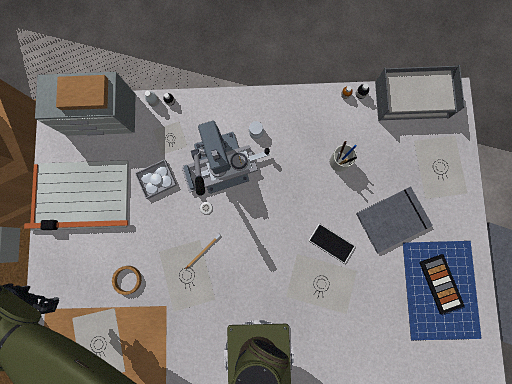

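The top view shows the press at about (225,160), the knob at (267,151) and the grip at (199,186). In the side view the press is at about (280,190). I'll zoom in on both.

Run:
```python
import cv2
a=cv2.imread("pics/top0.png")[110:230,170:290];cv2.imwrite("pics/t0z.png",cv2.resize(a,None,fx=5,fy=5,interpolation=2))
a=cv2.imread("pics/side0.png")[120:240,220:340];cv2.imwrite("pics/s0z.png",cv2.resize(a,None,fx=5,fy=5,interpolation=2))
```

```text
(no output)
```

View pics/t0z.png

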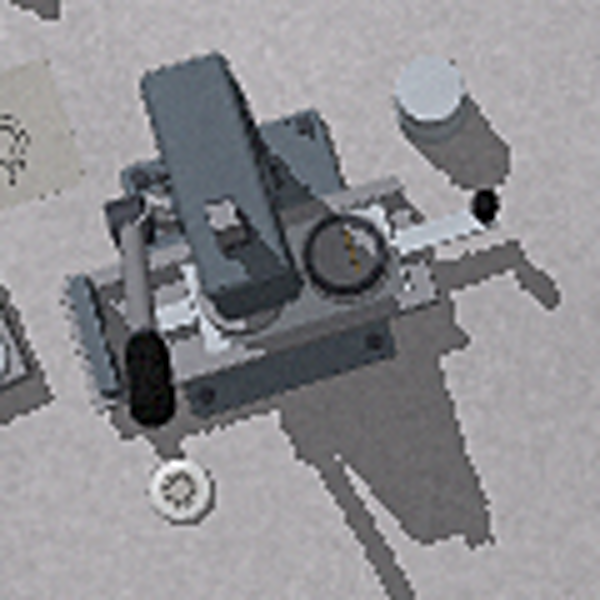

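View pics/s0z.png

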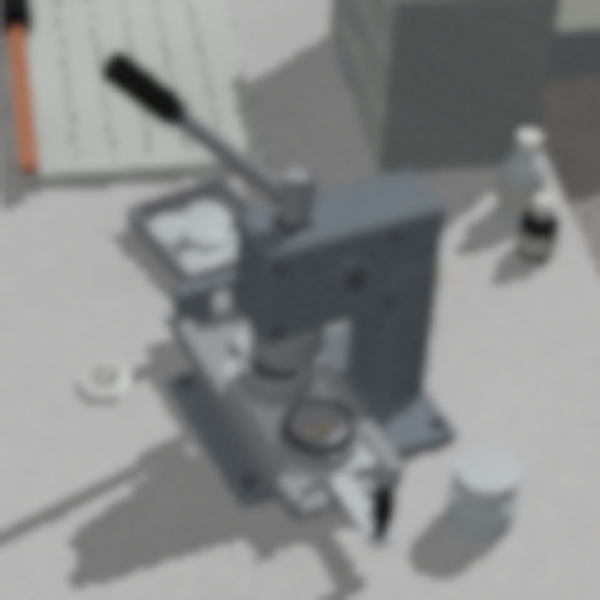

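```bash
cat > h.py <<'E'
import numpy as np,cv2
from scipy.spatial.transform import Rotation as R
from bench import r
def ray(n,u,v):
    c=r.get_calibration(n);K=c["mtx"];d=np.array([(u-K[0,2])/K[0,0],-(v-K[1,2])/K[1,1],-1.]);
    d=R.from_rotvec(c["attitude"]).apply(d);return np.array(c["origin"]),d/np.linalg.norm(d)
def plane(n,u,v,z):
    o,d=ray(n,u,v);return o+d*(z-o[2])/d[2]
def tri(p,q):
    o1,d1=ray("top",*p);o2,d2=ray("side",*q)
    s=np.linalg.lstsq(np.c_[d1,-d2],o2-o1,rcond=None)[0]
    a=o1+s[0]*d1;b=o2+s[1]*d2;return (a+b)/2,np.linalg.norm(a-b)
def proj(n,P):
    c=r.get_calibration(n);p=R.from_rotvec(c["attitude"]).inv().apply(np.array(P)-c["origin"]);K=c["mtx"]
    return np.array([K[0,0]*p[0]/-p[2]+K[0,2],K[1,1]*-p[1]/-p[2]+K[1,2]])
def dark(im,x0,x1,y0,y1,t=35):
    m=(im[y0:y1,x0:x1].max(2)<t).astype(np.uint8)
    n,l,s,c=cv2.connectedComponentsWithStats(m,connectivity=8)
    return [(s[i,4],c[i]+[x0,y0],s[i,:4]) for i in range(1,n) if s[i,4]>8]
E
python3 - <<'E'
from h import *
t=cv2.imread("pics/top0.png");s=cv2.imread("pics/side0.png")
print(dark(t,190,210,170,200),dark(t,260,275,144,158))
print(dark(s,238,260,126,148,45),dark(s,288,305,210,232,50))
E
```

```text
[(np.int32(145), array([199.57241379, 185.55172414]), array([ 5,  6, 10, 19], dtype=int32))] [(np.int32(22), array([266.68181818, 150.63636364]), array([5, 4, 5, 6], dtype=int32))]
[(np.int32(54), array([248.07407407, 137.14814815]), array([ 4,  6, 13, 11], dtype=int32))] []
```

Run:
```python
from h import *
t=cv2.imread("pics/top0.png");s=cv2.imread("pics/side0.png")
print(dark(s,286,308,205,235,70),dark(s,238,260,126,148,60))
G,e=tri((199.6,185.5),(248.3,137.3));print("grip",G,e)
K,e=tri((266.8,150.8),(296.5,221.8));print("knob",K,e)
K=plane("top",266.8,150.8,.068);G2=plane("top",199.6,185.5,.310);print(K,G2)
v=(G2-K)[:2];L=np.linalg.norm(v);print(L)
gx=36-195*np.cos(np.radians(48));w=np.sqrt((L*1000)**2-gx**2);q=240-w;print("q",q)
yaw=np.arctan2(v[1],v[0])-np.arctan2(w,gx);print("yaw",np.degrees(yaw))
Rm=np.array([[np.cos(yaw),-np.sin(yaw)],[np.sin(yaw),np.cos(yaw)]])
O=K[:2]-Rm@np.array([0,(-178+q)/1000]);print("O",O)
for nm,P in dict(ramtop=(0,0,.248),stop1=(0,.127,.062),stoptopleft=(-.05,.127,.062),headF=(-.035,-.028,.205),headF2=(-.035,.028,.205),piv=(.036,.062,.165),headB=(.115,-.028,.205),headB2=(.115,.028,.205)).items():
    W=np.r_[O+Rm@np.array(P[:2]),P[2]];a=proj("top",W);b=proj("side",W)
    print(nm,W,(a-[170,110])*5,(b-[220,120])*5)
```

```text
[(np.int32(19), array([296.05263158, 221.05263158]), array([ 9, 13,  3,  8], dtype=int32))] [(np.int32(70), array([248.37142857, 137.44285714]), array([ 4,  6, 14, 12], dtype=int32))]
grip [0.53283457 0.14072424 0.30728696] 0.0015949062293068902
knob [ 0.68478275 -0.05018628  0.05987057] 0.0013543216396278608
[ 0.68210577 -0.0500959   0.068     ] [0.53160205 0.14023592 0.31      ]
0.2426470042218349
q 16.50277456087784
yaw 15.419406024341294
O [0.63916646 0.1055883 ]
ramtop [0.63916646 0.1055883  0.248     ] [223.12332525 211.40463683] [294.94352653 174.52195407]
stop1 [0.60539936 0.22801699 0.062     ] [ 81.25029691 329.20940936] [219.92788425 272.58334543]
stoptopleft [0.55719909 0.21472285 0.062     ] [100.76098038 398.32050394] [164.22616318 287.04942654]
headF [0.61287098 0.06929026 0.205     ] [292.23172454 267.88610904] [264.24722431 256.1050721 ]
headF2 [0.59798155 0.12327456 0.205     ] [204.33307698 294.76260105] [232.81317819 211.89596425]
piv [0.65738593 0.17492841 0.165     ] [131.23197248 217.71567596] [298.2146394  207.44393274]
headB [0.75747179 0.10917265 0.205     ] [224.20302663  42.31294479] [450.21717522 207.96470691]
headB2 [0.74258237 0.16315695 0.205     ] [137.9225437   68.48792371] [414.38292215 166.50292148]
```

```bash
cat >> h.py <<'E'
yaw=np.radians(15.4);Rm=np.array([[np.cos(yaw),-np.sin(yaw)],[np.sin(yaw),np.cos(yaw)]]);O=np.array([.638,.1055])
def P2W(x,y):return O+Rm@np.array([x,y])/1000
def W2P(w):return Rm.T@(np.array(w)[:2]-O)*1000
def st():
    o=r.get_obs();T=R.from_rotvec(o["eef_rot"]).as_matrix()
    print("t",o["clock"],"tcp",(o["tool_pos"]*1000).round(1),"press",W2P(o["tool_pos"]).round(1),"F",o["ft_force"].round(1),"gap",round(float(o["finger_gap"])*85.4,1))
    print("y",T[:,1].round(3),"z",T[:,2].round(3),"q",o["joint_positions"].round(2));return o,T
E
python3 - <<'E'
from h import *
st()
print("want y",Rm@[0,1], Rm@[0,-1])
print("jar",W2P(plane("top",170+430/5,110+90/5,.055)),"pot",W2P(plane("top",342,160,.1)))
print("pre",P2W(0,-215),"end",P2W(0,-102-24),"grip",P2W(-94.5,62),"gripend",P2W(36-195*np.cos(np.radians(10)),62))
E
```

```text
t 0.1 tcp [243.1 602.2 230.2] press [-248.8  583.7] F [ 0.3 -0.  -0.2] gap 85.6
y [ 0.374  0.927 -0.002] z [-0.001 -0.002 -1.   ] q [ 1.1   0.12  1.65  0.    1.37 -0.08]
want y [-0.26555612  0.9640954 ] [ 0.26555612 -0.9640954 ]
jar [  93.37404366 -150.94450494] pot [-110.31346007 -387.15867357]
pre [ 0.69509457 -0.10178051] end [ 0.67146007 -0.01597602] grip [0.53042851 0.14017886] gripend [0.47110047 0.1238372 ]
```

Emit:
{"fn": "carry_out", "kwargs": {"plan": [[[0,0,38,0,0,5],[0,0,38,0,0,5],[0,0,38,0,0,5],[10,-10,36,0,0,5],[22,-32,8,0,0,5],[22,-34,0,0,0,5],[22,-34,0,0,0,5],[22,-34,0,0,0,4]]], "hand": 0, "squeeze": 50}}

```text
clock: 0.77
tool_pos: [0.3372, 0.4538, 0.3858]
eef_rot: [-0.534, 3.091, -0.029]
ft_force: [0.6, -0.3, 0.7]
finger_gap: 0.003
```

```bash
python3 -c "
from h import *
st()"
```

```text
t 0.7667 tcp [337.2 453.8 385.8] press [-197.5  415.7] F [ 0.6 -0.3  0.7] gap 0.2
y [-0.335  0.942 -0.019] z [ 0.008 -0.017 -1.   ] q [ 0.85 -0.11  1.63 -0.02  1.63 -1.07]
```

Emit:
{"fn": "carry_out", "kwargs": {"plan": [[[20,-33,4,0,0,-1],[20,-33,4,0,0,-1],[20,-33,4,0,0,-1],[20,-33,4,0,0,-1],[20,-33,4,0,0,0],[20,-33,0,0,0,0],[20,-33,0,0,0,0],[20,-33,0,0,0,0]]]}}

```text
clock: 1.43
tool_pos: [0.5005, 0.175, 0.4039]
eef_rot: [-0.429, 3.11, -0.031]
ft_force: [0.5, 0.5, 0.3]
finger_gap: -0.003
```

Emit:
{"fn": "carry_out", "kwargs": {"plan": [[[20,-33,0,0,0,0],[20,-33,0,0,0,0],[20,-33,0,0,0,0],[20,-33,0,0,0,0],[20,-33,0,0,0,0],[20,-33,0,0,0,0],[20,-33,0,0,0,0],[20,-33,0,0,0,0]]]}}

```text
clock: 2.1
tool_pos: [0.6643, -0.1047, 0.3997]
eef_rot: [0.426, -3.11, 0.028]
ft_force: [0.4, 0.1, -0.2]
finger_gap: 0.0
```

```bash
python3 -c "
from h import *
st()"
```

```text
t 2.1 tcp [ 664.3 -104.7  399.7] press [ -30.5 -209.6] F [ 0.4  0.1 -0.2] gap 0.0
y [-0.269  0.963 -0.017] z [-0.    -0.018 -1.   ] q [-0.23  0.12  1.37 -0.02  1.64 -2.07]
```

Emit:
{"fn": "carry_out", "kwargs": {"plan": [[[32,0,0,0,0,0],[0,0,-38,0,0,0],[0,0,-38,0,0,0],[0,0,-38,0,0,0],[0,0,-38,0,0,0],[0,0,-38,0,0,0],[0,0,-38,0,0,0],[0,0,0,0,0,0]]]}}

```text
clock: 2.77
tool_pos: [0.6991, -0.1163, 0.1588]
eef_rot: [0.405, -3.112, 0.031]
ft_force: [-2.4, 0.6, -2.6]
finger_gap: 0.003
```

```bash
python3 -c "
from h import *
st()
for n in ('top','side'): cv2.imwrite('pics/%s1.png'%n,r.grab_frame(n))
a=cv2.imread('pics/top1.png')[100:220,180:320];b=cv2.imread('pics/side1.png')[140:260,230:370]
cv2.imwrite('pics/z1.png',np.hstack([cv2.resize(x,None,fx=2.85,fy=2.85,interpolation=2) for x in (a,b)]))
"
```

```text
t 2.7667 tcp [ 699.1 -116.3  158.8] press [  -0.  -230.1] F [-2.4  0.6 -2.6] gap 0.3
y [-0.256  0.966 -0.02 ] z [-0.   -0.02 -1.  ] q [-0.23  0.3   1.57 -0.02  1.27 -2.06]
```

View pics/z1.png

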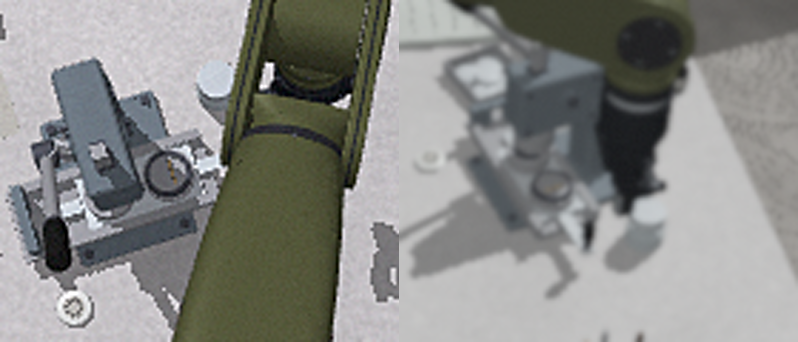

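The side view shows the gripper above and beyond the knob end, with the knob visible at (588,235) in the zoom. The arm hides the knob in the top view. I'll descend beside it.

Emit:
{"fn": "carry_out", "kwargs": {"plan": [[[0,3,-30,0,0,0],[0,3,-30,0,0,0],[0,3,-30,0,0,0],[0,0,-15,0,0,0],[0,0,0,0,0,0]]]}}

```text
clock: 3.28
tool_pos: [0.7172, -0.1111, 0.0855]
eef_rot: [-0.4, 3.071, -0.059]
ft_force: [-0.4, 0.2, -0.3]
finger_gap: -0.002
```

```bash
python3 -c "
from h import *
st()
for n in ('side',): cv2.imwrite('pics/%s2.png'%n,r.grab_frame(n))
b=cv2.imread('pics/side2.png')[160:260,250:350]
cv2.imwrite('pics/z2.png',cv2.resize(b,None,fx=5,fy=5,interpolation=2))
"
```

```text
t 3.2833 tcp [ 717.2 -111.1   85.5] press [  18.8 -229.8] F [-0.4  0.2 -0.3] gap -0.2
y [-0.255  0.966 -0.043] z [ 0.048 -0.032 -0.998] q [-0.22  0.37  1.61 -0.02  1.11 -2.04]
```

View pics/z2.png

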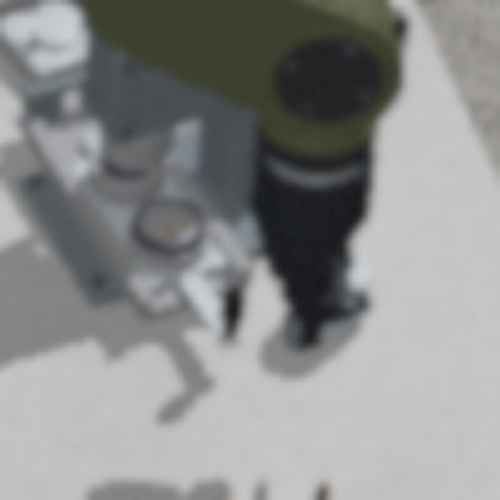

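Emit:
{"fn": "carry_out", "kwargs": {"plan": [[[-9,-2,-13,1,1.4,0],[-9,-2,-13,0.8,1.4,0],[0,0,-12,0,0,0],[0,0,0,0,0,0]]]}}

```text
clock: 3.67
tool_pos: [0.7046, -0.1177, 0.0579]
eef_rot: [-0.403, 3.103, -0.005]
ft_force: [-0.7, 0.6, -1.2]
finger_gap: -0.003
```

```bash
python3 -c "
from h import *
st()
"
```

```text
t 3.6667 tcp [ 704.6 -117.7   57.9] press [   4.9 -232.9] F [-0.7  0.6 -1.2] gap -0.3
y [-0.256  0.967 -0.005] z [ 0.013 -0.001 -1.   ] q [-0.24  0.4   1.62  0.    1.11 -2.07]
```

Emit:
{"fn": "carry_out", "kwargs": {"plan": [[[-5,-1,-10,0,0.7,0],[0,0,-2,0,0,0],[-3,10,0,0,0,0],[-3,10,0,0,0,0],[-3,10,0,0,0,0],[-3,10,0,0,0,0]]]}}

```text
clock: 4.17
tool_pos: [0.6864, -0.0779, 0.0449]
eef_rot: [0.399, -3.116, 0.002]
ft_force: [0.4, 1.2, -0.6]
finger_gap: -0.004
```

```bash
python3 -c "
from h import *
st()
for n in ('side',): cv2.imwrite('pics/%s3.png'%n,r.grab_frame(n))
b=cv2.imread('pics/side3.png')[160:260,250:350]
cv2.imwrite('pics/z3.png',cv2.resize(b,None,fx=5,fy=5,interpolation=2))
"
```

```text
t 4.1667 tcp [686.4 -77.9  44.9] press [  -2.  -189.7] F [ 0.4  1.2 -0.6] gap -0.3
y [-0.252  0.968 -0.001] z [-0.    -0.002 -1.   ] q [-0.19  0.38  1.68 -0.    1.09 -2.01]
```

View pics/z3.png

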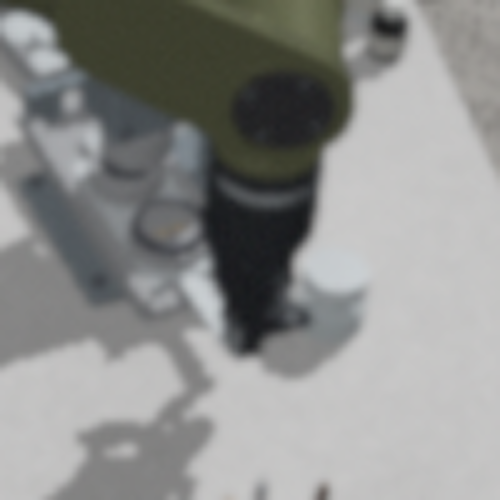

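The fingers are right beside the knob, which they now cover at about (235,335) in the zoom. Next I'll push along +y.

Emit:
{"fn": "carry_out", "kwargs": {"plan": [[[-2,10,0,0,0,0],[-2,10,0,0,0,0],[-2,10,0,0,0,0],[-2,10,0,0,0,0]]]}}

```text
clock: 4.55
tool_pos: [0.6759, -0.0345, 0.0454]
eef_rot: [0.404, -3.112, 0.009]
ft_force: [-2.1, -4.2, 0.8]
finger_gap: 0.003
```

```bash
python3 -c "
from h import *
st()
"
```

```text
t 4.55 tcp [675.9 -34.5  45.4] press [  -0.6 -145.1] F [-2.1 -4.2  0.8] gap 0.3
y [-0.256  0.967 -0.005] z [-0.003 -0.006 -1.   ] q [-0.13  0.35  1.71 -0.01  1.08 -1.95]
```

Force is about 4 N, so the carriage is sliding. About 20 mm remain, so I'll use small steps.

Emit:
{"fn": "carry_out", "kwargs": {"plan": [[[-2,6,0,0,0,0],[-2,6,0,0,0,0],[-1,4,0,0,0,0],[0,0,0,0,0,0]]]}}

```text
clock: 4.88
tool_pos: [0.6703, -0.0142, 0.0454]
eef_rot: [0.408, -3.112, 0.009]
ft_force: [-1.2, -2.8, -0.1]
finger_gap: 0.002
```

Emit:
{"fn": "carry_out", "kwargs": {"plan": [[[-1,4,0,0,0,0],[-1,4,0,0,0,0],[0,0,0,0,0,0]]]}}

```text
clock: 5.13
tool_pos: [0.6705, -0.0148, 0.0457]
eef_rot: [-0.411, 3.113, -0.037]
ft_force: [0.3, 0.8, -0.3]
finger_gap: 0.001
```

```bash
python3 -c "
from h import *
st()
"
```

```text
t 5.1333 tcp [670.5 -14.8  45.7] press [  -0.6 -124.6] F [ 0.3  0.8 -0.3] gap 0.1
y [-0.26   0.965 -0.023] z [ 0.004 -0.023 -1.   ] q [-0.09  0.33  1.73 -0.03  1.07 -1.91]
```

Emit:
{"fn": "carry_out", "kwargs": {"plan": [[[-1,3,0,-0.6,0,0],[-1,3,0,0,0,0],[-1,3,0,0,0,0]]]}}

```text
clock: 5.38
tool_pos: [0.6705, -0.0143, 0.0464]
eef_rot: [-0.409, 3.109, -0.079]
ft_force: [4.3, -13.7, -3.9]
finger_gap: -0.004
```

Emit:
{"fn": "carry_out", "kwargs": {"plan": [[[-1.5,6,0,0,0,0],[-1.5,6,0,0,0,0]]]}}

```text
clock: 5.55
tool_pos: [0.6706, -0.0145, 0.0468]
eef_rot: [-0.411, 3.102, -0.116]
ft_force: [6.0, -25.9, -7.2]
finger_gap: 0.004
```

```bash
python3 -c "
from h import *
st()
"
```

```text
t 5.55 tcp [670.6 -14.5  46.8] press [  -0.4 -124.4] F [  6.  -25.9  -7.2] gap 0.4
y [-0.26   0.963 -0.075] z [ 0.02  -0.072 -0.997] q [-0.07  0.33  1.74 -0.08  1.05 -1.87]
```

Hard stop: 26 N with no movement, at press y −124.4 against about −125 expected. I'll back off and lift.

Emit:
{"fn": "carry_out", "kwargs": {"plan": [[[3,-10,0,1,0,0],[5,-18,0,1.5,0.5,0],[5,-18,0,1.5,0.5,0],[0,0,36,0,0,0],[0,0,38,0,0,0],[0,0,38,0,0,0],[0,0,38,0,0,0],[0,0,38,0,0,0]]]}}

```text
clock: 6.22
tool_pos: [0.6763, -0.057, 0.2262]
eef_rot: [0.402, -3.096, -0.026]
ft_force: [2.4, 0.5, 0.4]
finger_gap: -0.0
```

Emit:
{"fn": "carry_out", "kwargs": {"plan": [[[0,0,38,0,0,0],[0,0,38,0,0,0],[0,0,38,0,0,0],[0,0,38,0,0,0],[-38,0,10,0,0,0],[-38,0,10,0,0,0],[-38,0,0,0,0,0],[-38,0,0,0,0,0]]], "hand": 70}}

```text
clock: 6.88
tool_pos: [0.5281, -0.048, 0.4195]
eef_rot: [-0.414, 3.109, 0.036]
ft_force: [-0.1, 0.2, 1.0]
finger_gap: 0.818
```

```bash
python3 -c "
from h import *
st()
for n in ('top','side'): cv2.imwrite('pics/%s4.png'%n,r.grab_frame(n))
a=cv2.imread('pics/top4.png')[100:220,160:300];b=cv2.imread('pics/side4.png')[120:240,220:360]
cv2.imwrite('pics/z4.png',np.hstack([cv2.resize(x,None,fx=2.85,fy=2.85,interpolation=2) for x in (a,b)]))
"
```

```text
t 6.8833 tcp [528.1 -48.  419.5] press [-146.7 -118.8] F [-0.1  0.2  1. ] gap 69.9
y [-0.261  0.965  0.022] z [ 0.001  0.023 -1.   ] q [-0.2  -0.19  1.65  0.02  1.69 -2.04]
```

View pics/z4.png

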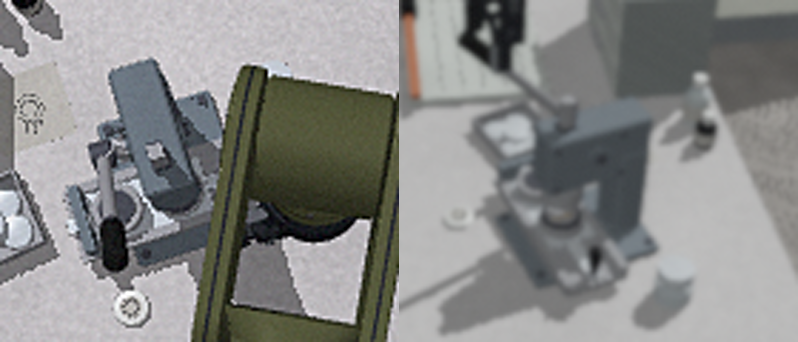

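The crimp die is under the head, with the knob at about (597,262) in the zoomed side view and the lever still at rest. Next I'll check the knob against its home position and go above the grip.

```bash
python3 -c "
from h import *
print(proj('side',[*P2W(0,-102),.064]), 'obs',(597-399)/2.85+220,120+262/2.85, 'per mm', proj('side',[*P2W(0,-112),.064]))
"
```

```text
[288.03726722 210.29528211] obs 289.4736842105263 211.9298245614035 per mm [289.23288558 212.07183745]
```

Emit:
{"fn": "carry_out", "kwargs": {"plan": [[[0,38,0,0,0,0],[0,38,0,0,0,0],[0,38,0,0,0,0],[0,38,0,0,0,0],[0,30,0,0,0,0],[0,0,0,0,0,0]]], "hand": 65}}

```text
clock: 7.48
tool_pos: [0.5233, 0.1444, 0.4232]
eef_rot: [-0.402, 3.101, 0.046]
ft_force: [-0.8, 0.6, -0.2]
finger_gap: 0.755
```

```bash
python3 -c "
from h import *
st()
"
```

```text
t 7.4833 tcp [523.3 144.4 423.2] press [-100.2   68. ] F [-0.8  0.6 -0.2] gap 64.5
y [-0.255  0.967  0.028] z [ 0.01   0.031 -0.999] q [ 0.16 -0.17  1.63  0.03  1.67 -1.67]
```

The observed knob sits about 1.5 px from the home prediction. I'll check whether the same bias shows up in the starting picture.

Run:
```python
from h import *
print("init pred",proj('side',[*P2W(0,-161.5),.064]))
for f,x,y in(("side0",(286,308),(205,235)),("side4",(280,298),(198,222))):
    s=cv2.imread(f"pics/{f}.png")
    for t in(60,70,80): print(f,t,dark(s,*x,*y,t))
cv2.imwrite("pics/side5.png",r.grab_frame("side"))
b=cv2.imread('pics/side5.png')[150:240,240:330];cv2.imwrite('pics/z5.png',cv2.resize(b,None,fx=6,fy=6,interpolation=2))
cv2.imwrite("pics/top5.png",r.grab_frame("top"))
b=cv2.imread('pics/top5.png')[110:230,170:290];cv2.imwrite('pics/z6.png',cv2.resize(b,None,fx=5,fy=5,interpolation=2))
```

```text
init pred [295.34233518 221.14979713]
side0 60 [(np.int32(11), array([296.36363636, 220.81818182]), array([10, 13,  2,  7], dtype=int32))]
side0 70 [(np.int32(19), array([296.05263158, 221.05263158]), array([ 9, 13,  3,  8], dtype=int32))]
side0 80 [(np.int32(23), array([296.        , 220.69565217]), array([ 9, 12,  3,  9], dtype=int32))]
side4 60 [(np.int32(17), array([288.47058824, 209.58823529]), array([7, 9, 4, 7], dtype=int32))]
side4 70 [(np.int32(22), array([288.45454545, 209.68181818]), array([7, 9, 4, 8], dtype=int32))]
side4 80 [(np.int32(27), array([288.48148148, 209.48148148]), array([7, 8, 4, 9], dtype=int32))]
```

View pics/z5.png

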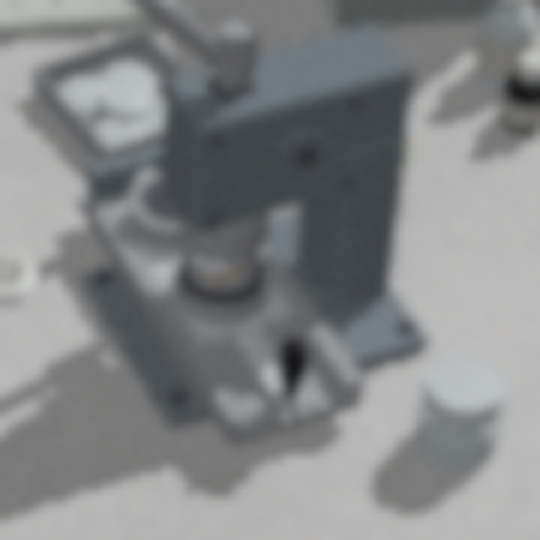

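View pics/z6.png

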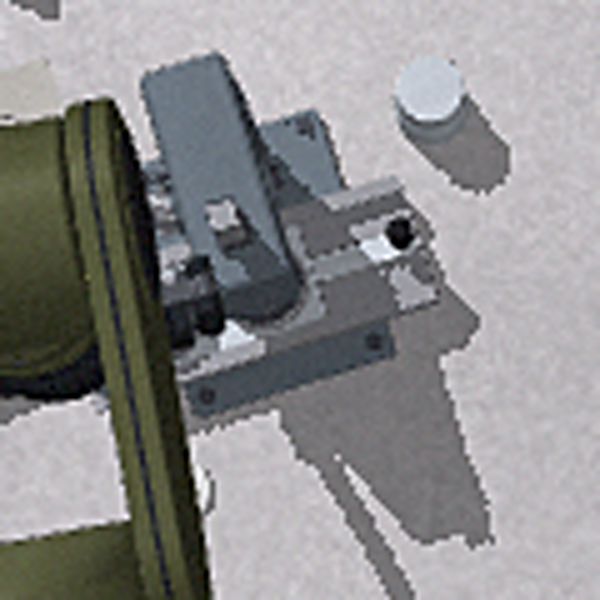

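The ring die sits aligned under the upper die. The masked knob moved (−7.6, −11.4) px against a predicted (−7.3, −10.9), so the carriage is home. Now I'll descend onto the grip.

Emit:
{"fn": "carry_out", "kwargs": {"plan": [[[7,-4,0,1.5,0.5,0],[0,0,-25,0,0,0],[0,0,-25,0,0,0],[0,0,0,0,0,0]]], "hand": 65}}

```text
clock: 7.92
tool_pos: [0.5327, 0.1351, 0.3742]
eef_rot: [-0.394, 3.102, 0.087]
ft_force: [0.2, 0.5, -1.3]
finger_gap: 0.759
```

Run:
```python
from h import *
st()
print("knob top view",W2P(plane("top",249.9,156.5,.072)))
cv2.imwrite("pics/side6.png",r.grab_frame("side"))
b=cv2.imread('pics/side6.png')[90:190,200:300];cv2.imwrite('pics/z7.png',cv2.resize(b,None,fx=6,fy=6,interpolation=2))
```

```text
t 7.9167 tcp [532.7 135.1 374.2] press [-93.7  56.5] F [ 0.2  0.5 -1.3] gap 64.8
y [-0.25   0.967  0.054] z [ 0.006  0.057 -0.998] q [ 0.12 -0.16  1.7   0.06  1.59 -1.7 ]
knob top view [  -1.52662893 -100.62848243]
```

View pics/z7.png

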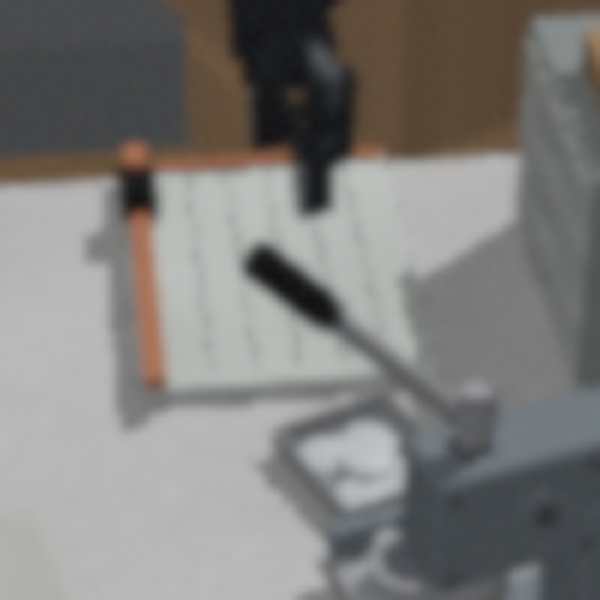

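Emit:
{"fn": "carry_out", "kwargs": {"plan": [[[-1,5,0,-3.3,0.3,0],[0,1,-22,0,0,0],[0,0,-22,0,0,0],[0,0,-22,0,0,0],[0,0,-12,0,0,0],[0,0,0,0,0,0]]], "hand": 65}}

```text
clock: 8.47
tool_pos: [0.5366, 0.1377, 0.3083]
eef_rot: [-0.381, 3.099, -0.004]
ft_force: [-0.4, -0.3, -0.9]
finger_gap: 0.756
```

Run:
```python
from h import *
st()
cv2.imwrite("pics/side7.png",r.grab_frame("side"))
b=cv2.imread('pics/side7.png')[90:190,200:300];cv2.imwrite('pics/z8.png',cv2.resize(b,None,fx=6,fy=6,interpolation=2))
```

```text
t 8.4667 tcp [536.6 137.7 308.3] press [-89.2  58. ] F [-0.4 -0.3 -0.9] gap 64.6
y [-0.242  0.97  -0.005] z [ 0.019  0.    -1.   ] q [ 0.16 -0.14  1.78 -0.    1.48 -1.66]
```

View pics/z8.png

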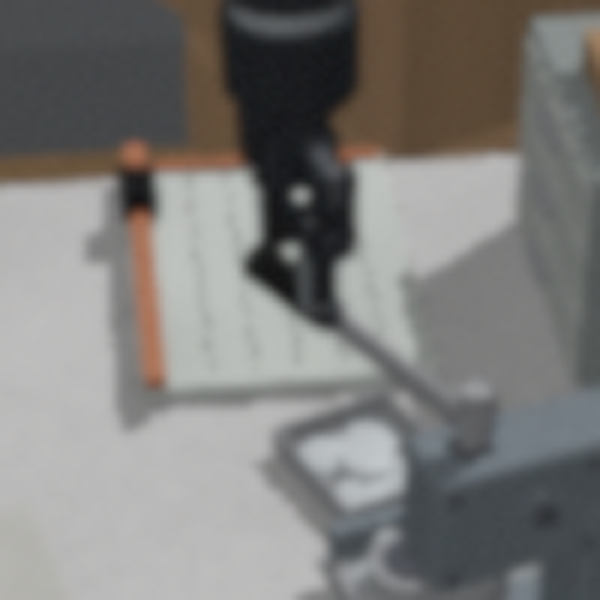

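The near finger straddles the grip at about (310,290) in the zoom. I'll go 18 mm lower, then close.

Emit:
{"fn": "carry_out", "kwargs": {"plan": [[[-5,2,-12,0,1,1.4],[-1,1,-7,0,0,0],[0,0,0,0,0,0]]]}}

```text
clock: 8.77
tool_pos: [0.5326, 0.1406, 0.2945]
eef_rot: [-0.422, 3.104, 0.001]
ft_force: [-0.2, -0.3, -0.2]
finger_gap: 0.762
```

Run:
```python
from h import *
st()
```

```text
t 8.7667 tcp [532.6 140.6 294.5] press [-92.3  61.8] F [-0.2 -0.3 -0.2] gap 65.1
y [-0.267  0.964 -0.001] z [ 0.009  0.002 -1.   ] q [ 0.16 -0.13  1.8   0.    1.46 -1.68]
```

Emit:
{"fn": "carry_out", "kwargs": {"plan": [[[0,0,0,0,0,0],[0,0,0,0,0,0],[0,0,0,0,0,0],[0,0,0,0,0,0],[0,0,0,0,0,0],[0,0,0,0,0,0]]], "hand": 0, "squeeze": 50}}

```text
clock: 9.27
tool_pos: [0.5331, 0.1409, 0.2964]
eef_rot: [-0.423, 3.101, 0.002]
ft_force: [0.8, -1.4, -1.3]
finger_gap: 0.274
```

Run:
```python
from h import *
st()
```

```text
t 9.2667 tcp [533.1 140.9 296.4] press [-91.7  62. ] F [ 0.8 -1.4 -1.3] gap 23.4
y [-0.268  0.964 -0.001] z [ 0.011  0.003 -1.   ] q [ 0.16 -0.14  1.8   0.    1.47 -1.68]
```

The opening is 23.4 mm on the 25 mm rubber grip. The grasp point is at 197 mm radius and 49.6°, which matches the lever geometry. Now I'll follow the arc.

Emit:
{"fn": "carry_out", "kwargs": {"plan": [[[-13.5,-3.7,-13,0,0,0],[-13,-3.6,-15.5,0,0,0],[-11.3,-3.1,-17,0,0,0]]], "squeeze": 60}}

```text
clock: 9.52
tool_pos: [0.5033, 0.1322, 0.2639]
eef_rot: [-0.42, 3.072, 0.005]
ft_force: [-3.6, -0.8, 13.7]
finger_gap: 0.275
```

```bash
cat >> h.py <<'E'
def lev():
    o,T=st();g=o["tool_pos"]-0.019*T[:,2];p=W2P(g);x=p[0]-36;z=g[2]*1000-165
    print("theta",np.degrees(np.arctan2(z,-x)),"r",np.hypot(x,z),"y",p[1])
E
python3 - <<'E'
from h import *
lev()
E
```

```text
t 9.5167 tcp [503.3 132.2 263.9] press [-122.7   61.5] F [-3.6 -0.8 13.7] gap 23.5
y [-0.269  0.963 -0.002] z [ 0.04   0.009 -0.999] q [ 0.15 -0.21  1.92  0.    1.39 -1.69]
theta 36.45516408135962 r 198.33163166731808 y 61.50531563536726
```

Emit:
{"fn": "carry_out", "kwargs": {"plan": [[[-11,-3,-19,0,0,0],[-9,-2.5,-20,0,0,0],[-7,-2,-20,0,0,0]]]}}

```text
clock: 9.77
tool_pos: [0.4808, 0.1256, 0.2201]
eef_rot: [-0.42, 3.048, 0.006]
ft_force: [-7.0, -1.0, 14.8]
finger_gap: 0.269
```

Run:
```python
from h import *
lev()
```

```text
t 9.7667 tcp [480.8 125.6 220.1] press [-146.2   61.1] F [-7.  -1.  14.8] gap 22.9
y [-0.27   0.963 -0.005] z [ 0.064  0.013 -0.998] q [ 0.15 -0.26  2.03  0.    1.3  -1.7 ]
theta 21.980699111897085 r 197.81416387108757 y 61.15556070372418
```

Emit:
{"fn": "carry_out", "kwargs": {"plan": [[[-6,-1.5,-21,0,0,0],[-4.5,-1,-21,0,0,0],[-3,-0.5,-21,0,0,0]]]}}

```text
clock: 10.02
tool_pos: [0.4706, 0.1225, 0.1698]
eef_rot: [-0.42, 3.032, 0.004]
ft_force: [-10.2, -3.3, 14.0]
finger_gap: 0.272
```

Run:
```python
from h import *
lev()
```

```text
t 10.0167 tcp [470.6 122.5 169.8] press [-156.9   60.8] F [-10.2  -3.3  14. ] gap 23.2
y [-0.272  0.962 -0.009] z [ 0.08   0.013 -0.997] q [ 0.14 -0.26  2.12  0.    1.2  -1.7 ]
theta 6.955522636280181 r 195.83817120778397 y 60.9908252077522
```

Emit:
{"fn": "carry_out", "kwargs": {"plan": [[[-1,0,-20,0,0,0],[1,0.3,-20,0,0,0],[2,0.5,-16,0,0,0]]]}}

```text
clock: 10.27
tool_pos: [0.4733, 0.1232, 0.1215]
eef_rot: [-0.422, 3.028, 0.002]
ft_force: [-11.2, -1.6, 15.7]
finger_gap: 0.267
```

Run:
```python
from h import *
lev()
```

```text
t 10.2667 tcp [473.3 123.2 121.5] press [-154.1   60.8] F [-11.2  -1.6  15.7] gap 22.8
y [-0.273  0.962 -0.011] z [ 0.084  0.013 -0.996] q [ 0.14 -0.2   2.16  0.    1.1  -1.7 ]
theta -7.294567302915969 r 193.28865942598426 y 60.99015875371032
```

Emit:
{"fn": "carry_out", "kwargs": {"plan": [[[0,0,-6,0,0,0],[1,0,-6,0,0,0],[0,0,-5,0,0,0]]]}}

```text
clock: 10.52
tool_pos: [0.4755, 0.1239, 0.111]
eef_rot: [-0.423, 3.027, 0.002]
ft_force: [-17.6, -3.6, 29.9]
finger_gap: 0.272
```

Run:
```python
from h import *
lev()
```

```text
t 10.5167 tcp [475.5 123.9 111. ] press [-151.8   60.8] F [-17.6  -3.6  29.9] gap 23.2
y [-0.274  0.962 -0.01 ] z [ 0.084  0.013 -0.996] q [ 0.15 -0.18  2.16  0.    1.08 -1.7 ]
theta -10.492699024181828 r 192.5888075476184 y 61.03275672417579
```

Emit:
{"fn": "carry_out", "kwargs": {"plan": [[[0,0,-5,0,0,0],[0,0,-5,0,0,0]]]}}

```text
clock: 10.68
tool_pos: [0.4758, 0.124, 0.1106]
eef_rot: [-0.427, 3.031, 0.001]
ft_force: [-24.4, -5.3, 33.9]
finger_gap: 0.267
```

Run:
```python
from h import *
lev()
```

```text
t 10.6833 tcp [475.8 124.  110.6] press [-151.5   60.9] F [-24.4  -5.3  33.9] gap 22.8
y [-0.276  0.961 -0.011] z [ 0.08   0.012 -0.997] q [ 0.15 -0.18  2.16  0.    1.08 -1.71]
theta -10.627507679260122 r 192.28549577977427 y 61.10523600045533
```

The lever is at its stop: θ is −10.6°, and the force rose from about 16 to 34 N with no further motion. I'll ease the sideways force and hold.

Emit:
{"fn": "carry_out", "kwargs": {"plan": [[[-2,-0.5,-4,0,0,0],[-2,-0.5,-4,0,0,0],[-1,0,-4,0,0,0],[-1,0,-4,0,0,0]]]}}

```text
clock: 11.02
tool_pos: [0.4759, 0.124, 0.1113]
eef_rot: [-0.43, 3.017, -0.001]
ft_force: [-11.7, -4.3, 19.2]
finger_gap: 0.273
```

Run:
```python
from h import *
lev()
for n in ('top','side'): cv2.imwrite('pics/%s8.png'%n,r.grab_frame(n))
a=cv2.imread('pics/top8.png')[100:220,160:300];b=cv2.imread('pics/side8.png')[120:240,220:360]
cv2.imwrite('pics/z9.png',np.hstack([cv2.resize(x,None,fx=2.85,fy=2.85,interpolation=2) for x in (a,b)]))
lev()
```

```text
t 11.0167 tcp [475.9 124.  111.3] press [-151.4   60.9] F [-11.7  -4.3  19.2] gap 23.3
y [-0.279  0.96  -0.014] z [ 0.093  0.013 -0.996] q [ 0.15 -0.18  2.16 -0.    1.07 -1.71]
theta -10.421125978985211 r 192.33084756440542 y 61.095470795286836
t 11.1167 tcp [475.9 124.  111.4] press [-151.4   60.8] F [-10.7  -3.9  16.7] gap 23.2
y [-0.279  0.96  -0.014] z [ 0.093  0.013 -0.996] q [ 0.15 -0.18  2.16 -0.    1.07 -1.71]
theta -10.403026708589643 r 192.32631885516517 y 61.08164965996658
```

View pics/z9.png

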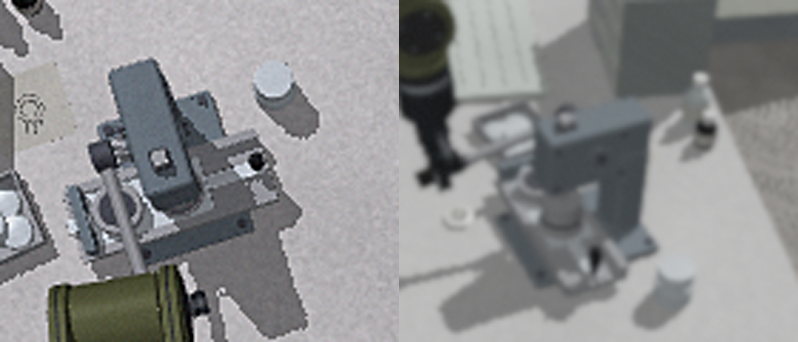

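The lever is nearly horizontal, the ram is down, and the carriage is still home. The push has faded to 17 N, so I'll press more firmly.

Emit:
{"fn": "carry_out", "kwargs": {"plan": [[[0,0,-9,0,0,0],[0,0,-9,0,0,0],[0,0,-9,0,0,0]]]}}

```text
clock: 11.37
tool_pos: [0.48, 0.1251, 0.1074]
eef_rot: [-0.437, 3.015, -0.001]
ft_force: [-33.9, -6.6, 50.6]
finger_gap: 0.274
```

Run:
```python
from h import *
lev()
```

```text
t 11.3667 tcp [480.  125.1 107.4] press [-147.1   60.9] F [-33.9  -6.6  50.6] gap 23.4
y [-0.283  0.959 -0.014] z [ 0.094  0.013 -0.996] q [ 0.15 -0.17  2.16 -0.    1.06 -1.71]
theta -11.828118319619458 r 188.88893726545578 y 61.116087076349245
```

Too much: the pads slipped a few mm. I'll grip harder and push more gently, biased toward −x.

Emit:
{"fn": "carry_out", "kwargs": {"plan": [[[-4,-1,-4,0,0,0],[-4,-1,-4,0,0,0],[-3,-0.5,-5,0,0,0],[-3,-0.5,-5,0,0,0]]], "squeeze": 95}}

```text
clock: 11.7
tool_pos: [0.4799, 0.1251, 0.1116]
eef_rot: [-0.441, 2.98, 0.0]
ft_force: [2.0, -1.0, 9.9]
finger_gap: 0.268
```

Run:
```python
from h import *
lev()
```

```text
t 11.7 tcp [479.9 125.1 111.6] press [-147.2   60.8] F [ 2.  -1.   9.9] gap 22.9
y [-0.288  0.957 -0.019] z [ 0.127  0.019 -0.992] q [ 0.15 -0.2   2.18  0.    1.03 -1.72]
theta -10.553490877544597 r 188.82823916280617 y 61.12791397031332
```

Emit:
{"fn": "carry_out", "kwargs": {"plan": [[[-1,0,-6,0,0,0],[-1,0,-6,0,0,0],[-1,0,-6,0,0,0]]]}}

```text
clock: 11.95
tool_pos: [0.4807, 0.1252, 0.108]
eef_rot: [-0.444, 2.976, -0.002]
ft_force: [-23.2, -7.6, 38.1]
finger_gap: 0.268
```

Run:
```python
from h import *
lev()
```

```text
t 11.95 tcp [480.7 125.2 108. ] press [-146.4   60.8] F [-23.2  -7.6  38.1] gap 22.9
y [-0.29   0.957 -0.021] z [ 0.131  0.019 -0.991] q [ 0.15 -0.19  2.18 -0.    1.02 -1.72]
theta -11.664968798895746 r 188.77223249186702 y 61.12668809981815
```

Firm on the stop again, with no slip this time (r unchanged). I'll hold at a moderate push.

Emit:
{"fn": "carry_out", "kwargs": {"plan": [[[-1,0,-5.5,0,0,0],[-1,0,-5.5,0,0,0],[-1,0,-5.5,0,0,0],[-1,0,-5.5,0,0,0],[-1,0,-5.5,0,0,0],[-1,0,-5.5,0,0,0],[-1,0,-5.5,0,0,0],[-1,0,-5.5,0,0,0]]]}}

```text
clock: 12.62
tool_pos: [0.4807, 0.1252, 0.1084]
eef_rot: [-0.447, 2.974, -0.006]
ft_force: [-15.8, -6.5, 28.2]
finger_gap: 0.266
```

Run:
```python
from h import *
lev()
for n in ('top','side'): cv2.imwrite('pics/%s9.png'%n,r.grab_frame(n))
for i in range(6): r.grab_frame('side')
lev()
a=cv2.imread('pics/top9.png')[100:220,160:300];b=cv2.imread('pics/side9.png')[120:240,220:360]
cv2.imwrite('pics/z10.png',np.hstack([cv2.resize(x,None,fx=2.85,fy=2.85,interpolation=2) for x in (a,b)]))
```

```text
t 12.6167 tcp [480.7 125.2 108.4] press [-146.4   60.8] F [-15.8  -6.5  28.2] gap 22.8
y [-0.293  0.956 -0.024] z [ 0.133  0.016 -0.991] q [ 0.15 -0.19  2.18 -0.    1.02 -1.72]
theta -11.535501841223065 r 188.766643321272 y 61.12939148810733
t 13.0167 tcp [480.7 125.2 108.4] press [-146.5   60.7] F [-16.2  -6.3  28.5] gap 22.8
y [-0.293  0.956 -0.024] z [ 0.133  0.016 -0.991] q [ 0.15 -0.19  2.18 -0.    1.02 -1.72]
theta -11.541688426825026 r 188.79730122023057 y 61.121797971461646
```

View pics/z10.png

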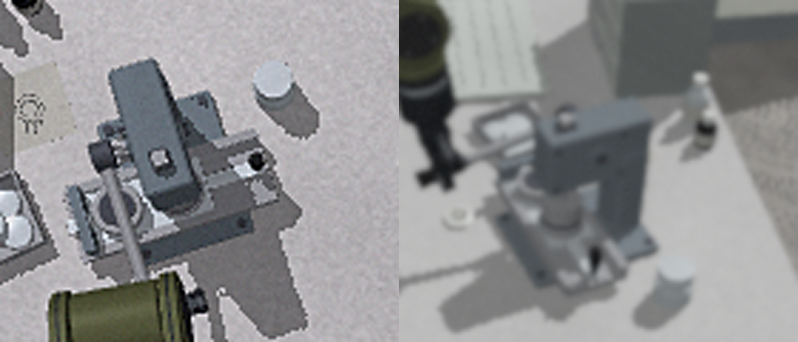

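The push is steady at 28 N, well above the 12 N spring. The lever is down and the carriage home, with the knob at (257,162) in the zoomed top view. I'll hold 2 s more and then hand in.

Run:
```python
from h import *
for i in range(40): f=r.grab_frame('top')
lev()
k=[c for c in dark(f,240,258,148,164)];print([(a,c,W2P(plane("top",*c,.072))) for a,c,_ in k])
print(r.hand_in())
```

```text
t 15.0167 tcp [480.7 125.1 108.4] press [-146.5   60.7] F [-16.3  -6.   28.6] gap 23.2
y [-0.293  0.956 -0.024] z [ 0.133  0.016 -0.991] q [ 0.15 -0.19  2.18 -0.    1.02 -1.72]
theta -11.537013008232273 r 188.77951523900526 y 61.095788246494465
[(np.int32(23), array([249.52173913, 156.34782609]), array([ -0.63410856, -99.55208022]))]
the job is handed in; nothing more can be done
None
```

I slid the carriage home by its knob, pulled the lever down to its stop, and handed the job in at 15.0 s while still holding the lever there. `hand_in` reports no verdict.

- **Carriage:** it stopped hard, giving 26 N of push with no further movement. The last top view put the knob at press y −99.6 mm, against −102 when home, which is within measuring error. The ring die is visibly under the ram.
- **Lever:** I held it gripped at 95 N with a steady upward reaction of 28 N, well above the 12 N spring. It did not move over the last 2.4 s.
- **Disagreements:** the lever angle worked out from the gripper reads −11.5° instead of −10°. The pads slipped about 4 mm along the grip during one push that reached about 51 N vertical, roughly 61 N in all. The lever then eased about 1° off its stop for a moment, and I pressed it back down with a firmer grip.
- **Bystanders:** the jar and finished badge were still in place in the last pictures. I did not measure the other bystanders again; the arm made no unexpected contact.

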